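# Clay stamps from the bench rack to the storage jars, in reverse order

### The job

Move the four clay stamps from the bench rack into the row of stoneware jars, one to a jar, in the reverse order: the stamp that stood leftmost on the bench rack goes into the rightmost jar, and so on along the row. The jars are packed with cork to unknown depths, so lower each stamp gently, foot first, until you feel it touch the bottom before letting go (no dropping and no ramming), and leave all four standing upright.

Things in the scene. Friction and masses are not known exactly. Their poses are not given: they have to be found in the camera images.
- round_center (a point): Loose clay stamp, upright, face up, 130 mm tall, 100 g: wooden shaft 28 mm in diameter (lowest 90 mm), then a pale round head, 32 mm in diameter, 40 mm tall, straight-sided: grip the head, across its x. Point: on the axis, 65 mm above the foot. z up the axis, x and y square to the head; x starts within 0.2 rad of its socket's x.
- square_center (a point): Loose clay stamp, upright, face up, 130 mm tall, 100 g: wooden shaft 28 mm in diameter (lowest 90 mm), then a pale square head, 36 x 36 mm, 40 mm tall, straight-sided: grip the head, across its x. Point: on the axis, 65 mm above the foot. z up the axis, x and y square to the head; x starts within 0.2 rad of its socket's x.
- oblong_center (a point): Loose clay stamp, upright, face up, 130 mm tall, 100 g: wooden shaft 28 mm in diameter (lowest 90 mm), then a pale oblong head, 30 mm (its x) by 52 mm (its y), 40 mm tall, straight-sided: grip the head, across its x. Point: on the axis, 65 mm above the foot. z up the axis, x and y square to the head; x starts within 0.2 rad of its socket's x.
- plus_center (a point): Loose clay stamp, upright, face up, 130 mm tall, 100 g: wooden shaft 28 mm in diameter (lowest 90 mm), then a pale plus-shaped head, 46 mm across both ways, arms 17 mm wide along its x and y, 40 mm tall, straight-sided: grip the head, across its x. Point: on the axis, 65 mm above the foot. z up the axis, x and y square to the head; x starts within 0.2 rad of its socket's x.
- socket_round: The wooden socket block, fixed on the bench rack, in which the round stamp stands at the start; all four blocks look alike: 70 x 73.5 x 45 mm with a square 37 mm hole, 35 mm deep, in the middle of its top. Origin at the centre of its underside, axes as the bench rack.
- socket_square: The wooden socket block, fixed on the bench rack, in which the square stamp stands at the start; all four blocks look alike: 70 x 73.5 x 45 mm with a square 37 mm hole, 35 mm deep, in the middle of its top. Origin at the centre of its underside, axes as the bench rack.
- socket_oblong: The wooden socket block, fixed on the bench rack, in which the oblong stamp stands at the start; all four blocks look alike: 70 x 73.5 x 45 mm with a square 37 mm hole, 35 mm deep, in the middle of its top. Origin at the centre of its underside, axes as the bench rack.
- socket_plus: The wooden socket block, fixed on the bench rack, in which the plus stamp stands at the start; all four blocks look alike: 70 x 73.5 x 45 mm with a square 37 mm hole, 35 mm deep, in the middle of its top. Origin at the centre of its underside, axes as the bench rack.
- bench_rack: Fixed mid-brown plank, 85 x 440 x 12 mm, with a row of four wooden socket blocks (at y = 112.5, 37.5, -37.5, -112.5 mm in its frame, x = 0); a small cup stands on its +y end. Origin at the centre of its underside; y runs along the row to the robot's left (within 0.2 rad). It is the nearer or the farther row.
- jar_rack: Fixed dark tray, 85 x 440 x 12 mm, with four opaque jars, 58 mm across, bore 46 mm, rims 92 mm above its underside, at y = 112.5, 37.5, -37.5, -112.5 mm in its frame, x = 0. Flat yielding cork in each jar (1 mm per 3 N): top 22 to 48 mm above the underside, unknown. A knob stands on its -y end. Origin: centre of underside; y along the row to the robot's left (within 0.2 rad).

How it is judged (in metres and radians):
At the end, for the whole second after the job is handed in: Each stamp stands foot down on the cork of the jar that mirrors its starting place in the row (centre within 22 mm of the jar's axis along both axes of the jar rack and less than 130 mm above the tray's underside), within 0.2 rad of upright, released and at rest (under 0.02 m/s) (((y of socket_round in the frame of bench_rack between 0.0925 and 0.1325 m and y of round_center in the frame of jar_rack between -0.1345 and -0.0905 m) or (y of socket_round in the frame of bench_rack between 0.0175 and 0.0575 m and y of round_center in the frame of jar_rack between -0.0595 and -0.0155 m) or (y of socket_round in the frame of bench_rack between -0.0575 and -0.0175 m and y of round_center in the frame of jar_rack between 0.0155 and 0.0595 m) or (y of socket_round in the frame of bench_rack between -0.1325 and -0.0925 m and y of round_center in the frame of jar_rack between 0.0905 and 0.1345 m)) and x of round_center in the frame of jar_rack between -0.022 and 0.022 m and z of each of round_center, square_center, oblong_center, plus_center in the frame of jar_rack below 0.13 m and angle between each of round_center, square_center, oblong_center, plus_center's own z axis and vertical below 0.2 rad and linear speed of each of stamp_round, stamp_square, stamp_oblong, stamp_plus below 0.02 m/s and ((y of socket_square in the frame of bench_rack between 0.0925 and 0.1325 m and y of square_center in the frame of jar_rack between -0.1345 and -0.0905 m) or (y of socket_square in the frame of bench_rack between 0.0175 and 0.0575 m and y of square_center in the frame of jar_rack between -0.0595 and -0.0155 m) or (y of socket_square in the frame of bench_rack between -0.0575 and -0.0175 m and y of square_center in the frame of jar_rack between 0.0155 and 0.0595 m) or (y of socket_square in the frame of bench_rack between -0.1325 and -0.0925 m and y of square_center in the frame of jar_rack between 0.0905 and 0.1345 m)) and x of square_center in the frame of jar_rack between -0.022 and 0.022 m and ((y of socket_oblong in the frame of bench_rack between 0.0925 and 0.1325 m and y of oblong_center in the frame of jar_rack between -0.1345 and -0.0905 m) or (y of socket_oblong in the frame of bench_rack between 0.0175 and 0.0575 m and y of oblong_center in the frame of jar_rack between -0.0595 and -0.0155 m) or (y of socket_oblong in the frame of bench_rack between -0.0575 and -0.0175 m and y of oblong_center in the frame of jar_rack between 0.0155 and 0.0595 m) or (y of socket_oblong in the frame of bench_rack between -0.1325 and -0.0925 m and y of oblong_center in the frame of jar_rack between 0.0905 and 0.1345 m)) and x of oblong_center in the frame of jar_rack between -0.022 and 0.022 m and ((y of socket_plus in the frame of bench_rack between 0.0925 and 0.1325 m and y of plus_center in the frame of jar_rack between -0.1345 and -0.0905 m) or (y of socket_plus in the frame of bench_rack between 0.0175 and 0.0575 m and y of plus_center in the frame of jar_rack between -0.0595 and -0.0155 m) or (y of socket_plus in the frame of bench_rack between -0.0575 and -0.0175 m and y of plus_center in the frame of jar_rack between 0.0155 and 0.0595 m) or (y of socket_plus in the frame of bench_rack between -0.1325 and -0.0925 m and y of plus_center in the frame of jar_rack between 0.0905 and 0.1345 m)) and x of plus_center in the frame of jar_rack between -0.022 and 0.022 m); the robot touches nothing.
It fails at once if a stamp is dropped down a jar (faster than 0.6 m/s inside it) ((x of round_center in the frame of jar_rack between -0.04 and 0.04 m and y of round_center in the frame of jar_rack between -0.16 and 0.16 m and z of round_center in the frame of jar_rack below 0.15 m and linear speed of stamp_round above 0.6 m/s) or (x of square_center in the frame of jar_rack between -0.04 and 0.04 m and y of square_center in the frame of jar_rack between -0.16 and 0.16 m and z of square_center in the frame of jar_rack below 0.15 m and linear speed of stamp_square above 0.6 m/s) or (x of oblong_center in the frame of jar_rack between -0.04 and 0.04 m and y of oblong_center in the frame of jar_rack between -0.16 and 0.16 m and z of oblong_center in the frame of jar_rack below 0.15 m and linear speed of stamp_oblong above 0.6 m/s) or (x of plus_center in the frame of jar_rack between -0.04 and 0.04 m and y of plus_center in the frame of jar_rack between -0.16 and 0.16 m and z of plus_center in the frame of jar_rack below 0.15 m and linear speed of stamp_plus above 0.6 m/s)).
It fails at once if a stamp is pressed against a jar or its cork with more than 40 N (contact force between any of stamp_round, stamp_square, stamp_oblong, stamp_plus and jar_rack above 40 N).
It also fails if it takes over 128 s, if anything falls off the work surface, if the arm or the gripper's body presses on something with over 40 N, if the wrist force passes 120 N, or if a joint passes its speed limit or range.

### The arm

A 6-joint arm with a two-finger parallel gripper is mounted at the origin on the work surface. World frame = base frame: x ahead of the robot, y to its left, z up, the work surface at z = 0. Lengths are in mm, angles in degrees, forces in N, time in s.
With the tool pointing down it reaches from about 300 to 875 mm from the base axis. Payload 6.4 kg.
Tool frame: the origin (TCP) lies midway between the tips of the shut fingers; the grasp point (between the pads) lies 19 mm behind it; z points along the fingers, y is the line along which they close (so a half turn about z gives the same grasp; the last joint's range is limited). The gripper opens to 88 mm and grips with 3 to 60 N. Pads are 18 mm wide; open, the fingers measure 123 mm over their backs; the gripper's body (75 mm by 187 mm) begins 45 mm behind the grasp point.
Start: joints at [-86.247, 10.359, 92.074, -0, 77.567, -11.82], TCP at [154.384, -553.902, 238.714] pointing down, gripper open.
Joint ranges: [-171.53, 171.53], [-51.25, 118.39], [17.06, 147.69], [-65.23, 245.23], [0, 150.52], [-178.68, 178.68]. Speed limits (degrees/s): [147.25, 147.25, 172.46, 180, 180, 180].

### API

Orientations are given as a 3x3 rotation matrix whose columns are the frame's x, y, z axes.
In Python, from rig import * gives the robot as it stands.
- The arm moves only by the tool apply_moves, never from a script. Its argument "targets" is a list of rows, each a list of 3 entries, a list of its own where there are three numbers: the closure, from 0 (fully open) to 1 (shut), then the shift along the tool's x, y, z scaled (see below), then the turn, a rotation vector about the tool's x, y, z scaled (see below). A call has 1 to 12 rows; each row is the pose to reach, as a shift and turn from the pose commanded when the call began, along the tool's axes at that moment; what a row does not reach only later rows make up. The controller multiplies each number of a shift by 300 mm and each number of a turn by 90 degrees. A row lasts 1/8 s, in which the tool goes at most 62.5 mm and 10.7 degrees, less where a joint would pass 70% of its speed; a pose out of reach is approached as far as the arm can. A call with a number of a shift or a turn outside -1 to 1 is refused whole. A call with a gripper value outside its range is refused whole. The fingers move at their own pace and stop on an object; the grip force is fixed at half the most. Time passes only in rows, so rows that repeat a pose let the fingers close. It gives the time, the measured TCP pose, the force, the opening and the grip force at its end, in the units of the state.
- get_state(): the state, without advancing time (a new reading comes with each control period).
- read_camera(name): name is "side" or "top" or "wrist"; returns a dict with "pixels" (420x560x3 uint8, red, green, blue), "range_z" (420x560 float32, mm along the optical axis (not along the pixel's ray), 0 where there is no reading), "fx", "fy", "cx", "cy" (pixels), "k1" (the pictures are not rectified: a ray, as slopes to the right and down, at radius r is drawn at 1 + k1 r^2 times it, then the intrinsics apply), "xyz" and "rotation" of the camera in the world. Camera axes: x right, y down, z forward; pixel columns grow to the right and rows downward; lengths in mm; the calibration is good to about 2 mm. A picture is of the moment at which its call begins.
- job_done(): hands the job in; it is judged then, once.
Trained networks look in the newest picture that a camera, given by its name, has taken for a name from the list of things; names that differ only in an ending like _2 or _b are one class to them, and where a whole thing is asked for, a point or a joint stands for the part that bears it (a point fixed in the world has none). Each returns a list of dicts, best first, with "confidence" (0 to 1); they miss things now and then, are a little off and sometimes report something else, mostly with a low value. They report only what shows in the picture. A call takes as long as a camera call.
- look_for(camera, thing): "centre" ([x, y, z] in mm, in the coordinates of the camera as it stood for that picture, good to about 4 mm: the middle of the surface that is visible of it).
The state is a dict: "time_s": time; "qpos": joint angles; "qd": joint speeds; "joint_efforts": joint torques, N m; "tool_pos": TCP position; "ee_rot": TCP orientation; "contact_force": force on the tool from outside, world axes, zero at the start; "ft_torque": the same for the moment, N m; "grip_width": opening from 0.0 (shut) to 1.0 (fully open); "grasp_force": force on a finger pad.
Only numpy, scipy, OpenCV 4.12 (cv2) and the standard library are available. Lean on these libraries where they do the work, as an engineer would, in place of code of your own. Each camera call takes 0.05 s, during which the arm holds its last target. There are 200 camera calls.

## Working session

There is one attempt and no reset: what is moved stays moved. The work goes in short steps, Python scripts to look and compute and a tool call to move; the robot and the scene stay as the last step left them, time stands still between calls to the robot, and variables do not carry over. Pictures are saved under pics/ and viewed, at most 14 in all, crops included, and the job is handed in when it is done.

Besides the shell and the picture viewer there is one more tool, called after "Request:" by a JSON object that holds its "method" and its "body", one argument or row to a line. apply_moves: Moves the arm, as the interface text tells. Shifts and turns lie within -1 to 1; 1 stands for 300 mm of shift or 90 degrees of turn. Its arguments: {"type":"object","properties":{"targets":{"type":"array","items":{"type":"array"}}},"required":["targets"]}

```bash
mkdir -p pics; cat > h.py <<'E'
from rig import *
import numpy as np, cv2
def w(c,p): return np.array(c["rotation"])@np.array(p)+np.array(c["xyz"])
def cloud(c):
    z=c["range_z"].astype(float); v,u=np.mgrid[:z.shape[0],:z.shape[1]]
    K=np.array([[c["fx"],0,c["cx"]],[0,c["fy"],c["cy"]],[0,0,1.]])
    p=np.stack([u,v],-1).reshape(-1,1,2).astype(float)
    s=cv2.undistortPoints(p,K,np.array([c["k1"],0,0,0,0.])).reshape(z.shape+(2,))
    P=np.stack([s[...,0]*z,s[...,1]*z,z],-1)
    return P@np.array(c["rotation"]).T+np.array(c["xyz"])
E
python3 - <<'E'
from h import *
for n in ["top","side"]:
    c=read_camera(n); cv2.imwrite(f"pics/{n}0.png",c["pixels"][...,::-1]); print(n,c["xyz"],np.round(c["rotation"],3).tolist())
    np.savez(f"{n}0.npz",P=cloud(c),im=c["pixels"])
    for t in ["round_center","square_center","oblong_center","plus_center","socket_round","bench_rack","jar_rack"]:
        print(t,[(np.round(w(c,d["centre"])).tolist(),round(d["confidence"],2)) for d in look_for(n,t)][:5])
s=get_state(); print(s["time_s"],s["tool_pos"],np.round(s["ee_rot"],3).tolist())
E
```

```text
top [420.77580863  -2.62025637 760.16639148] [[-0.168, -0.965, 0.202], [-0.986, 0.164, -0.036], [0.002, -0.205, -0.979]]
round_center [([465.0, 190.0, 148.0], 0.67)]
square_center [([463.0, 112.0, 151.0], 0.73)]
oblong_center [([465.0, -26.0, 151.0], 0.58)]
plus_center [([465.0, 42.0, 151.0], 0.82)]
socket_round [([456.0, 187.0, 55.0], 0.89)]
bench_rack [([447.0, -70.0, 8.0], 0.73)]
jar_rack [([634.0, 15.0, 13.0], 0.84)]
side [390.77085147 417.85395941 519.85208104] [[-0.937, -0.241, 0.251], [-0.348, 0.646, -0.679], [0.001, -0.724, -0.69]]
round_center [([461.0, 208.0, 129.0], 0.78)]
square_center []
oblong_center [([464.0, -14.0, 150.0], 0.64)]
plus_center [([462.0, 52.0, 145.0], 0.97), ([428.0, 171.0, 10.0], 0.66)]
socket_round [([449.0, 215.0, 57.0], 0.64)]
bench_rack [([427.0, 173.0, 12.0], 0.7)]
jar_rack [([623.0, 93.0, 24.0], 0.68)]
0.8 [ 154.37826984 -553.91500849  238.73716125] [[0.963, 0.268, -0.0], [0.268, -0.963, -0.0], [-0.0, 0.0, -1.0]]
```

View pics/top0.png

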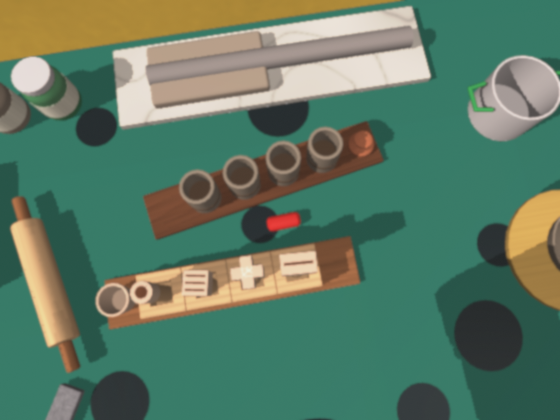

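View pics/side0.png

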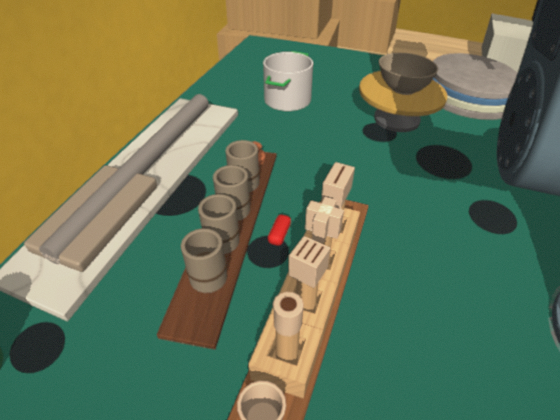

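The top view shows the bench rack nearer, left to right: round (142,292), square (195,283), plus (247,272), oblong (298,265). The jars are at (200,190), (241,177), (283,162) and (325,148), with the knob at the right end (362,140). The side view agrees. Next I fit the heads and rims from depth.

```bash
python3 - <<'E'
from h import *
from scipy.ndimage import label
from scipy.optimize import least_squares
for n in ["top","side"]:
    P=np.load(f"{n}0.npz")["P"]; X,Y,Z=P[...,0],P[...,1],P[...,2]
    print(n,"table z",np.median(Z[(Z<8)&(Z>-8)]))
    m=(Z>140)&(Z<158)&(X>420)&(X<510)&(Y>-80)&(Y<225)
    L,k=label(m)
    for i in range(1,k+1):
        q=P[L==i]
        if len(q)<60: continue
        zt=np.percentile(q[:,2],80); q=q[abs(q[:,2]-zt)<4]
        (c,sz,a)=cv2.minAreaRect(q[:,:2].astype(np.float32)); print("head",len(q),round(zt),np.round(c,1),np.round(sz,1),round(a,1),"mean",q[:,:2].mean(0).round(1))
    m=(Z>84)&(Z<98)&(X>520)&(X<700)&(Y>-160)&(Y<220)
    L,k=label(m,np.ones((3,3)))
    for i in range(1,k+1):
        q=P[L==i]
        if len(q)<50: continue
        zt=np.percentile(q[:,2],70); q=q[abs(q[:,2]-zt)<3]
        f=lambda p:np.hypot(q[:,0]-p[0],q[:,1]-p[1])-26
        r=least_squares(f,q[:,:2].mean(0),loss="soft_l1"); print("rim",len(q),round(zt,1),r.x.round(1),np.abs(f(r.x)).mean().round(1))
E
```

```text
top table z -0.17391536435832222
head 764 153 [467.3 -29.3] [52.  30.2] 85.7 mean [466.9 -29.2]
head 636 153 [466.   45.4] [42.6 42.8] 44.4 mean [466.5  45.3]
head 630 153 [464.2 120.1] [36.5 35.8] 78.7 mean [464.5 119.8]
head 401 153 [464.7 197. ] [30.8 31.3] 18.9 mean [464.8 196.8]
rim 333 91.5 [ 660.4 -111. ] 1.5
rim 340 91.9 [647.3 -37.3] 1.5
rim 343 92.0 [634.4  36.3] 1.5
rim 349 92.1 [621.5 110. ] 1.5
side table z 0.8881823893294154
head 538 153 [467.7 -30.8] [54.2 30.6] 86.6 mean [467.5 -28.4]
head 597 153 [467.   44.8] [43.3 43.7] 44.3 mean [466.9  45.8]
head 785 153 [464.9 118.4] [37.3 36.4] 79.5 mean [464.3 120.1]
head 634 154 [464.2 195.3] [30.9 31.3] 72.2 mean [464.  196.5]
rim 239 92.7 [ 660.6 -112.2] 1.6
rim 282 92.7 [647.5 -38.2] 1.6
rim 355 92.7 [634.6  35.6] 1.6
rim 449 92.4 [621.4 109.3] 1.5
```

```bash
cat >> h.py <<'E'
H=dict(O=(467.3,-29.3,-4.3),P=(466.5,45.3,-.6),S=(464.4,120,-11.3),R=(464.5,196.7,0))
J=dict(O=(621.5,109.7,10),P=(634.5,36,10),S=(647.4,-37.7,10),R=(660.5,-111.5,10))
def go(x,y,z,th):
    s=get_state(); R=np.array(s["ee_rot"]); d=R.T@(np.array([x,y,z])-s["tool_pos"])
    a=np.degrees(np.arctan2(R[1,1],R[0,1])); t=-((th-a+180)%360-180)
    print("t",s["time_s"],"shift",(d/300).round(4),"turn z",round(t/90,4),"| F",np.round(s["contact_force"],1),"tilt",np.round(R[:2,2],3),"w",s["grip_width"])
E
echo
```

Request:
{"method": "apply_moves", "body": {
  "targets": [
    [0, [0.737, -0.7, 0], [0, 0, -0.778]],
    [0, [0.737, -0.7, 0], [0, 0, -0.778]],
    [0, [0.737, -0.7, 0], [0, 0, -0.778]],
    [0, [0.737, -0.7, 0], [0, 0, -0.778]],
    [0, [0.737, -0.7, 0], [0, 0, -0.778]],
    [0, [0.737, -0.7, 0], [0, 0, -0.778]],
    [0, [0.737, -0.7, 0], [0, 0, -0.778]]
  ]
}}

```text
time_s: 1.68
tool_pos: [311.6, -291.5, 239.1]
ee_rot: [[0.07, 0.998, 0.0], [0.998, -0.07, -0.001], [-0.001, 0.0, -1.0]]
contact_force: [-0.8, -0.0, -0.8]
grip_width: 0.999
grasp_force: 0.0
```

```bash
python3 -c "
from h import *
x,y,t=H['O']; go(x,y,235,t)"
```

```text
t 1.675 shift [0.9084 0.4562 0.013 ] turn z 0.0029 | F [-0.8 -0.  -0.8] tilt [ 0.    -0.001] w 0.9994784803562011
```

Request:
{"method": "apply_moves", "body": {
  "targets": [
    [0, [0.908, 0.456, 0.013], [0, 0, 0.003]],
    [0, [0.908, 0.456, 0.013], [0, 0, 0.003]],
    [0, [0.908, 0.456, 0.013], [0, 0, 0.003]],
    [0, [0.908, 0.456, 0.013], [0, 0, 0.003]],
    [0, [0.908, 0.456, 0.013], [0, 0, 0.003]],
    [0, [0.908, 0.456, 0.013], [0, 0, 0.003]],
    [0, [0.908, 0.456, 0.013], [0, 0, 0.003]],
    [0, [0.908, 0.456, 0.013], [0, 0, 0.003]]
  ]
}}

```text
time_s: 2.68
tool_pos: [467.9, -32.3, 234.8]
ee_rot: [[0.083, 0.997, -0.0], [0.997, -0.083, -0.0], [-0.0, -0.0, -1.0]]
contact_force: [-0.3, -0.1, -0.4]
grip_width: 1.001
grasp_force: 0.0
```

```bash
python3 -c "
from h import *
x,y,t=H['O']; go(x,y,117,t)
c=read_camera('wrist'); cv2.imwrite('pics/w1.png',c['pixels'][...,::-1])
P=cloud(c);m=abs(P[...,2]-152)<4
q=P[m];q=q[(abs(q[:,0]-x)<35)&(abs(q[:,1]-y)<35)]
if len(q)>50: print(cv2.minAreaRect(q[:,:2].astype(np.float32)))
"
```

```text
t 2.675 shift [ 0.01   -0.0028  0.3927] turn z -0.0054 | F [-0.3 -0.1 -0.4] tilt [-0. -0.] w 1.0009922606018438
((465.4234924316406, -29.51921272277832), (52.078548431396484, 29.779706954956055), 86.10939025878906)
```

View pics/w1.png

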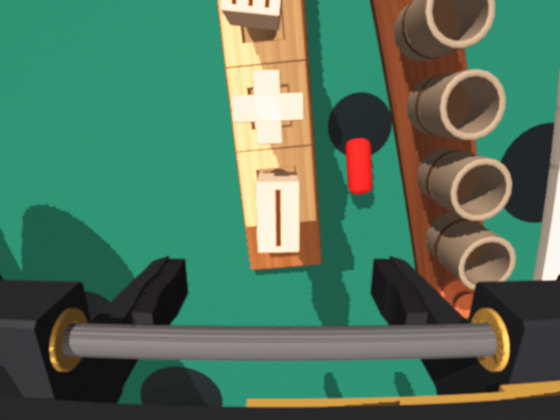

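The wrist view shows the oblong head (278,210) centred between the open fingers (175 and 385), with the plus and square above it. I descend and grip.

Request:
{"method": "apply_moves", "body": {
  "targets": [
    [0, [0.01, -0.003, 0.09], [0, 0, -0.005]],
    [0, [0.01, -0.003, 0.19], [0, 0, -0.005]],
    [0, [0.01, -0.003, 0.29], [0, 0, -0.005]],
    [0, [0.01, -0.003, 0.36], [0, 0, -0.005]],
    [0, [0.01, -0.003, 0.393], [0, 0, -0.005]],
    [0, [0.01, -0.003, 0.393], [0, 0, -0.005]],
    [1, [0.01, -0.003, 0.393], [0, 0, -0.005]],
    [1, [0.01, -0.003, 0.393], [0, 0, -0.005]],
    [1, [0.01, -0.003, 0.393], [0, 0, -0.005]],
    [1, [0.01, -0.003, 0.393], [0, 0, -0.005]],
    [1, [0.01, -0.003, 0.393], [0, 0, -0.005]],
    [1, [0.01, -0.003, 0.393], [0, 0, -0.005]]
  ]
}}

```text
time_s: 4.22
tool_pos: [467.7, -28.1, 116.9]
ee_rot: [[0.074, 0.997, -0.0], [0.997, -0.074, -0.0], [-0.0, -0.0, -1.0]]
contact_force: [-0.2, -0.8, -0.2]
grip_width: 0.344
grasp_force: 0.4
```

```bash
python3 -c "
from h import *
x,y,t=J['O']; go(x,y,232,t); go(467,-29,232,-4.3)"
```

```text
t 4.225 shift [ 0.4958  0.4776 -0.3837] turn z -0.1581 | F [-0.2 -0.8 -0.2] tilt [-0. -0.] w 0.34447869888345967
t 4.225 shift [-0.0032 -0.002  -0.3837] turn z 0.0008 | F [-0.2 -0.8 -0.2] tilt [-0. -0.] w 0.34447869888345967
```

Request:
{"method": "apply_moves", "body": {
  "targets": [
    [1, [0, 0, 0], [0, 0, 0]],
    [1, [0, 0, 0], [0, 0, 0]],
    [1, [0, 0, 0], [0, 0, 0]],
    [1, [0, 0, -0.03], [0, 0, 0]],
    [1, [0, 0, -0.1], [0, 0, 0]],
    [1, [0, 0, -0.18], [0, 0, 0]],
    [1, [0, 0, -0.27], [0, 0, 0]],
    [1, [0, 0, -0.35], [0, 0, 0]],
    [1, [0, 0, -0.384], [0, 0, 0]],
    [1, [0, 0, -0.384], [0, 0, 0]]
  ]
}}

```text
time_s: 5.48
tool_pos: [467.9, -28.2, 232.6]
ee_rot: [[0.074, 0.997, 0.001], [0.997, -0.074, -0.0], [-0.0, 0.001, -1.0]]
contact_force: [-0.2, -0.2, -1.0]
grip_width: 0.34
grasp_force: 30.0
```

```bash
python3 -c "
from h import *
x,y,t=J['O']; go(x,y,232,t);print(get_state()['grasp_force'])"
```

```text
t 5.475 shift [0.4961 0.4766 0.0025] turn z -0.1581 | F [-0.2 -0.2 -1. ] tilt [ 0.001 -0.   ] w 0.3401125442742882
29.99839921016246
```

Request:
{"method": "apply_moves", "body": {
  "targets": [
    [1, [0.06, 0.06, 0], [0, 0, -0.02]],
    [1, [0.15, 0.14, 0], [0, 0, -0.05]],
    [1, [0.24, 0.23, 0], [0, 0, -0.08]],
    [1, [0.33, 0.32, 0], [0, 0, -0.11]],
    [1, [0.42, 0.4, 0], [0, 0, -0.14]],
    [1, [0.48, 0.46, 0], [0, 0, -0.158]],
    [1, [0.496, 0.477, 0], [0, 0, -0.158]],
    [1, [0.496, 0.477, 0], [0, 0, -0.158]],
    [1, [0.496, 0.477, 0], [0, 0, -0.158]]
  ]
}}

```text
time_s: 6.6
tool_pos: [620.6, 109.0, 231.7]
ee_rot: [[-0.173, 0.985, -0.001], [0.985, 0.173, -0.0], [-0.0, -0.001, -1.0]]
contact_force: [0.8, -1.0, -0.4]
grip_width: 0.338
grasp_force: 30.0
```

```bash
python3 -c "
from h import *
x,y,t=J['O']; go(x,y,150,t)
for n in ['wrist','side']:
  c=read_camera(n); cv2.imwrite('pics/%s2.png'%n,c['pixels'][...,::-1])"
```

```text
t 6.6 shift [0.0017 0.0035 0.2724] turn z -0.0007 | F [ 0.8 -1.  -0.4] tilt [-0.001 -0.   ] w 0.33766820875587
```

View pics/side2.png

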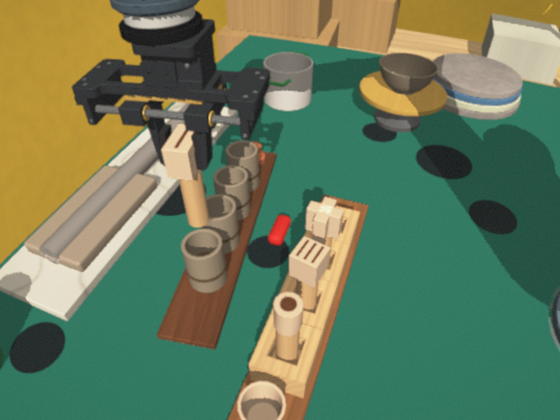

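The oblong stamp hangs upright (180,155) above the leftmost jar (205,250). I lower it.

Request:
{"method": "apply_moves", "body": {
  "targets": [
    [1, [0.002, 0.003, 0.06], [0, 0, 0]],
    [1, [0.002, 0.003, 0.12], [0, 0, 0]],
    [1, [0.002, 0.003, 0.18], [0, 0, 0]],
    [1, [0.002, 0.003, 0.23], [0, 0, 0]],
    [1, [0.002, 0.003, 0.272], [0, 0, 0]],
    [1, [0.002, 0.003, 0.272], [0, 0, 0]],
    [1, [0.002, 0.003, 0.272], [0, 0, 0]]
  ]
}}

```text
time_s: 7.58
tool_pos: [622.6, 110.5, 151.1]
ee_rot: [[-0.174, 0.985, 0.001], [0.985, 0.174, 0.0], [-0.0, 0.001, -1.0]]
contact_force: [-0.0, 0.3, -1.5]
grip_width: 0.34
grasp_force: 30.0
```

Request:
{"method": "apply_moves", "body": {
  "targets": [
    [1, [0, 0, 0.01], [0, 0, 0]],
    [1, [0, 0, 0.02], [0, 0, 0]],
    [1, [0, 0, 0.027], [0, 0, 0]],
    [1, [0, 0, 0.027], [0, 0, 0]]
  ]
}}

```text
time_s: 8.07
tool_pos: [622.0, 110.5, 142.2]
ee_rot: [[-0.173, 0.985, -0.0], [0.985, 0.173, -0.0], [0.0, -0.0, -1.0]]
contact_force: [-1.0, 0.4, -1.5]
grip_width: 0.333
grasp_force: 30.0
```

Request:
{"method": "apply_moves", "body": {
  "targets": [
    [1, [0, 0, 0.008], [0, 0, 0]],
    [1, [0, 0, 0.016], [0, 0, 0]],
    [1, [0, 0, 0.024], [0, 0, 0]],
    [1, [0, 0, 0.024], [0, 0, 0]]
  ]
}}

```text
time_s: 8.57
tool_pos: [621.9, 110.5, 134.9]
ee_rot: [[-0.174, 0.985, -0.001], [0.985, 0.174, 0.0], [0.0, -0.001, -1.0]]
contact_force: [0.3, 0.3, -1.2]
grip_width: 0.34
grasp_force: 30.0
```

Request:
{"method": "apply_moves", "body": {
  "targets": [
    [1, [0, 0, 0.008], [0, 0, 0]],
    [1, [0, 0, 0.016], [0, 0, 0]],
    [1, [0, 0, 0.024], [0, 0, 0]],
    [1, [0, 0, 0.024], [0, 0, 0]]
  ]
}}

```text
time_s: 9.07
tool_pos: [622.6, 110.5, 130.0]
ee_rot: [[-0.174, 0.985, 0.001], [0.985, 0.174, -0.0], [-0.0, 0.001, -1.0]]
contact_force: [-3.8, -0.7, 12.2]
grip_width: 0.339
grasp_force: 30.1
```

Contact felt at 12 N. I ease off, open and rise.

Request:
{"method": "apply_moves", "body": {
  "targets": [
    [1, [0, 0, -0.009], [0, 0, 0]],
    [1, [0, 0, -0.009], [0, 0, 0]],
    [1, [0, 0, -0.009], [0, 0, 0]]
  ]
}}

```text
time_s: 9.45
tool_pos: [622.4, 110.5, 131.9]
ee_rot: [[-0.174, 0.985, 0.001], [0.985, 0.174, -0.0], [-0.0, 0.001, -1.0]]
contact_force: [-3.4, -0.1, 6.1]
grip_width: 0.337
grasp_force: 30.0
```

Request:
{"method": "apply_moves", "body": {
  "targets": [
    [1, [0, 0, -0.005], [0, 0, 0]],
    [1, [0, 0, -0.005], [0, 0, 0]],
    [0, [0, 0, -0.005], [0, 0, 0]],
    [0, [0, 0, -0.005], [0, 0, 0]],
    [0, [0, 0, -0.005], [0, 0, 0]],
    [0, [0, 0, -0.005], [0, 0, 0]],
    [0, [0, 0, -0.005], [0, 0, 0]],
    [0, [0, 0, -0.08], [0, 0, 0]],
    [0, [0, 0, -0.18], [0, 0, 0]],
    [0, [0, 0, -0.3], [0, 0, 0]],
    [0, [0, 0, -0.34], [0, 0, 0]]
  ]
}}

```text
time_s: 10.82
tool_pos: [623.4, 110.5, 235.4]
ee_rot: [[-0.174, 0.985, 0.004], [0.985, 0.174, -0.0], [-0.001, 0.004, -1.0]]
contact_force: [0.7, -1.0, 0.6]
grip_width: 0.997
grasp_force: 0.0
```

```bash
python3 -c "
from h import *
x,y,t=H['P']; go(x,y,232,t)
c=read_camera('side'); cv2.imwrite('pics/s3.png',c['pixels'][...,::-1])"
```

```text
t 10.825 shift [-0.1233 -0.5528  0.0091] turn z 0.1177 | F [ 0.7 -1.   0.6] tilt [ 0.004 -0.   ] w 0.9974049642458668
```

View pics/s3.png

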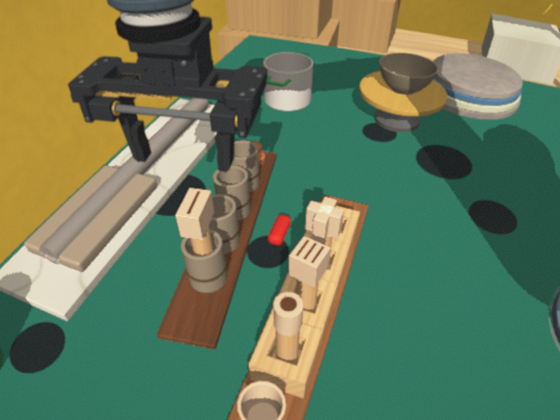

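The oblong stamp stands in the leftmost jar (200,225). Next is the plus.

Request:
{"method": "apply_moves", "body": {
  "targets": [
    [0, [-0.12, -0.553, 0.009], [0, 0, 0.118]],
    [0, [-0.123, -0.553, 0.009], [0, 0, 0.118]],
    [0, [-0.123, -0.553, 0.009], [0, 0, 0.118]],
    [0, [-0.123, -0.553, 0.009], [0, 0, 0.118]],
    [0, [-0.123, -0.553, 0.009], [0, 0, 0.118]],
    [0, [-0.123, -0.553, 0.009], [0, 0, 0.118]]
  ]
}}

```text
time_s: 11.62
tool_pos: [466.0, 45.5, 229.8]
ee_rot: [[0.011, 1.0, 0.0], [1.0, -0.011, 0.0], [0.0, 0.0, -1.0]]
contact_force: [0.2, -0.5, 0.2]
grip_width: 1.005
grasp_force: 0.0
```

```bash
python3 -c "
from h import *
x,y,t=H['P']; go(x,y,117,t)"
```

```text
t 11.625 shift [-0.0008  0.0016  0.3761] turn z -0.0001 | F [ 0.2 -0.5  0.2] tilt [0. 0.] w 1.0051901791842313
```

Request:
{"method": "apply_moves", "body": {
  "targets": [
    [0, [0, 0.001, 0.09], [0, 0, 0]],
    [0, [0, 0.001, 0.19], [0, 0, 0]],
    [0, [0, 0.001, 0.29], [0, 0, 0]],
    [0, [0, 0.001, 0.35], [0, 0, 0]],
    [0, [0, 0.001, 0.376], [0, 0, 0]],
    [0, [0, 0.001, 0.376], [0, 0, 0]],
    [1, [0, 0.001, 0.376], [0, 0, 0]],
    [1, [0, 0.001, 0.376], [0, 0, 0]],
    [1, [0, 0.001, 0.376], [0, 0, 0]],
    [1, [0, 0.001, 0.376], [0, 0, 0]],
    [1, [0, 0.001, 0.376], [0, 0, 0]],
    [1, [0, 0.001, 0.376], [0, 0, 0]]
  ]
}}

```text
time_s: 13.12
tool_pos: [465.6, 45.3, 117.4]
ee_rot: [[0.011, 1.0, 0.0], [1.0, -0.011, -0.0], [-0.0, 0.0, -1.0]]
contact_force: [-0.4, 0.3, 1.9]
grip_width: 0.518
grasp_force: 30.0
```

Request:
{"method": "apply_moves", "body": {
  "targets": [
    [1, [0, 0, 0], [0, 0, 0]],
    [1, [0, 0, 0], [0, 0, 0]],
    [1, [0, 0, -0.03], [0, 0, 0]],
    [1, [0, 0, -0.1], [0, 0, 0]],
    [1, [0, 0, -0.18], [0, 0, 0]],
    [1, [0, 0, -0.27], [0, 0, 0]],
    [1, [0, 0, -0.35], [0, 0, 0]],
    [1, [0, 0, -0.384], [0, 0, 0]],
    [1, [0, 0, -0.384], [0, 0, 0]]
  ]
}}

```text
time_s: 14.25
tool_pos: [465.7, 45.3, 232.8]
ee_rot: [[0.011, 1.0, 0.001], [1.0, -0.011, -0.0], [-0.0, 0.001, -1.0]]
contact_force: [0.4, -0.2, -1.1]
grip_width: 0.521
grasp_force: 30.0
```

```bash
python3 -c "
from h import *
x,y,t=J['P']; go(x,y,232,t)"
```

```text
t 14.25 shift [-0.025   0.5631  0.0034] turn z -0.1181 | F [ 0.4 -0.2 -1.1] tilt [ 0.001 -0.   ] w 0.5208894116354716
```

Request:
{"method": "apply_moves", "body": {
  "targets": [
    [1, [0, 0.06, 0], [0, 0, -0.02]],
    [1, [-0.005, 0.16, 0], [0, 0, -0.04]],
    [1, [-0.01, 0.26, 0], [0, 0, -0.06]],
    [1, [-0.015, 0.36, 0], [0, 0, -0.08]],
    [1, [-0.02, 0.46, 0], [0, 0, -0.1]],
    [1, [-0.025, 0.53, 0], [0, 0, -0.118]],
    [1, [-0.025, 0.563, 0], [0, 0, -0.118]],
    [1, [-0.025, 0.563, 0], [0, 0, -0.118]],
    [1, [-0.025, 0.563, 0], [0, 0, -0.118]],
    [1, [-0.025, 0.563, 0], [0, 0, -0.118]]
  ]
}}

```text
time_s: 15.5
tool_pos: [633.7, 36.1, 232.6]
ee_rot: [[-0.174, 0.985, -0.0], [0.985, 0.174, -0.0], [0.0, -0.0, -1.0]]
contact_force: [-0.5, -0.8, -0.7]
grip_width: 0.523
grasp_force: 30.0
```

```bash
python3 -c "
from h import *
x,y,t=J['P']; go(x,y,147,t)"
```

```text
t 15.5 shift [-0.0009  0.0025  0.2853] turn z -0.0001 | F [-0.5 -0.8 -0.7] tilt [-0. -0.] w 0.5227100556594316
```

Request:
{"method": "apply_moves", "body": {
  "targets": [
    [1, [0, 0.002, 0.06], [0, 0, 0]],
    [1, [0, 0.002, 0.12], [0, 0, 0]],
    [1, [0, 0.002, 0.18], [0, 0, 0]],
    [1, [0, 0.002, 0.23], [0, 0, 0]],
    [1, [0, 0.002, 0.27], [0, 0, 0]],
    [1, [0, 0.002, 0.285], [0, 0, 0]],
    [1, [0, 0.002, 0.285], [0, 0, 0]]
  ]
}}

```text
time_s: 16.38
tool_pos: [634.9, 36.1, 146.8]
ee_rot: [[-0.173, 0.985, -0.0], [0.985, 0.173, 0.0], [0.0, -0.0, -1.0]]
contact_force: [-0.7, 1.0, 0.1]
grip_width: 0.521
grasp_force: 30.0
```

Request:
{"method": "apply_moves", "body": {
  "targets": [
    [1, [0, 0, 0.01], [0, 0, 0]],
    [1, [0, 0, 0.02], [0, 0, 0]],
    [1, [0, 0, 0.025], [0, 0, 0]],
    [1, [0, 0, 0.025], [0, 0, 0]]
  ]
}}

```text
time_s: 16.88
tool_pos: [634.8, 36.1, 139.3]
ee_rot: [[-0.174, 0.985, -0.0], [0.985, 0.174, 0.0], [0.0, -0.0, -1.0]]
contact_force: [-0.4, 0.2, -0.0]
grip_width: 0.52
grasp_force: 30.0
```

Request:
{"method": "apply_moves", "body": {
  "targets": [
    [1, [0, 0, 0.008], [0, 0, 0]],
    [1, [0, 0, 0.016], [0, 0, 0]],
    [1, [0, 0, 0.024], [0, 0, 0]],
    [1, [0, 0, 0.024], [0, 0, 0]]
  ]
}}

```text
time_s: 17.38
tool_pos: [634.6, 36.1, 131.8]
ee_rot: [[-0.173, 0.985, -0.001], [0.985, 0.173, 0.0], [0.0, -0.001, -1.0]]
contact_force: [0.8, -0.3, -1.0]
grip_width: 0.516
grasp_force: 30.0
```

Request:
{"method": "apply_moves", "body": {
  "targets": [
    [1, [0, 0, 0.008], [0, 0, 0]],
    [1, [0, 0, 0.016], [0, 0, 0]],
    [1, [0, 0, 0.024], [0, 0, 0]],
    [1, [0, 0, 0.024], [0, 0, 0]]
  ]
}}

```text
time_s: 17.88
tool_pos: [635.3, 35.9, 126.3]
ee_rot: [[-0.174, 0.985, 0.001], [0.985, 0.174, -0.0], [-0.001, 0.001, -1.0]]
contact_force: [-3.1, -0.3, 9.2]
grip_width: 0.518
grasp_force: 30.0
```

Request:
{"method": "apply_moves", "body": {
  "targets": [
    [1, [0, 0, -0.01], [0, 0, 0]],
    [1, [0, 0, -0.01], [0, 0, 0]],
    [0, [0, 0, -0.01], [0, 0, 0]],
    [0, [0, 0, -0.01], [0, 0, 0]],
    [0, [0, 0, -0.01], [0, 0, 0]],
    [0, [0, 0, -0.01], [0, 0, 0]],
    [0, [0, 0, -0.01], [0, 0, 0]],
    [0, [0, 0, -0.1], [0, 0, 0]],
    [0, [0, 0, -0.2], [0, 0, 0]],
    [0, [0, 0, -0.32], [0, 0, 0]],
    [0, [0, 0, -0.36], [0, 0, 0]],
    [0, [0, 0, -0.36], [0, 0, 0]]
  ]
}}

```text
time_s: 19.38
tool_pos: [635.1, 36.1, 233.4]
ee_rot: [[-0.173, 0.985, 0.001], [0.985, 0.173, -0.0], [-0.0, 0.001, -1.0]]
contact_force: [-0.1, 0.4, -0.3]
grip_width: 1.0
grasp_force: 0.0
```

```bash
python3 -c "
from h import *
x,y,t=H['S']; go(x,y,232,t)"
```

```text
t 19.375 shift [ 0.3743 -0.512   0.0038] turn z 0.2366 | F [-0.1  0.4 -0.3] tilt [ 0.001 -0.   ] w 1.000421486080433
```

Request:
{"method": "apply_moves", "body": {
  "targets": [
    [0, [0.374, -0.512, 0.003], [0, 0, 0.237]],
    [0, [0.374, -0.512, 0.003], [0, 0, 0.237]],
    [0, [0.374, -0.512, 0.003], [0, 0, 0.237]],
    [0, [0.374, -0.512, 0.003], [0, 0, 0.237]],
    [0, [0.374, -0.512, 0.003], [0, 0, 0.237]],
    [0, [0.374, -0.512, 0.003], [0, 0, 0.237]],
    [0, [0.374, -0.512, 0.003], [0, 0, 0.237]]
  ]
}}

```text
time_s: 20.25
tool_pos: [465.0, 119.3, 231.9]
ee_rot: [[0.198, 0.98, -0.0], [0.98, -0.198, -0.0], [-0.0, -0.0, -1.0]]
contact_force: [0.7, -0.0, -0.5]
grip_width: 0.998
grasp_force: 0.0
```

```bash
python3 -c "
from h import *
x,y,t=H['S']; go(x,y,117,t)
c=read_camera('side'); cv2.imwrite('pics/s4.png',c['pixels'][...,::-1])"
```

```text
t 20.25 shift [ 0.0018 -0.0024  0.3828] turn z -0.0011 | F [ 0.7 -0.  -0.5] tilt [-0. -0.] w 0.9976893132105056
```

View pics/s4.png

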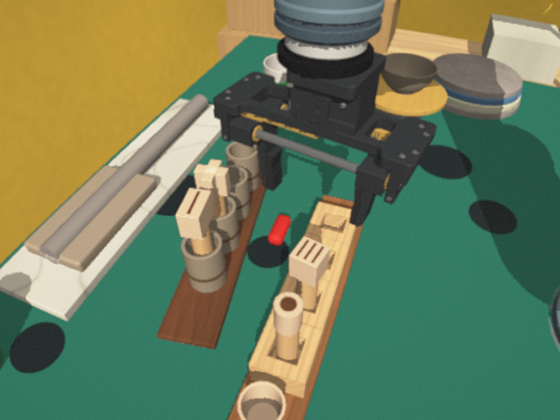

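Oblong (198,215) and plus (212,185) stand in jars 1 and 2 from the left. The fingers are over the square (310,260), so I descend and grip.

Request:
{"method": "apply_moves", "body": {
  "targets": [
    [0, [0.002, -0.002, 0.09], [0, 0, 0]],
    [0, [0.002, -0.002, 0.19], [0, 0, 0]],
    [0, [0.002, -0.002, 0.29], [0, 0, 0]],
    [0, [0.002, -0.002, 0.35], [0, 0, 0]],
    [0, [0.002, -0.002, 0.383], [0, 0, 0]],
    [0, [0.002, -0.002, 0.383], [0, 0, 0]],
    [1, [0.002, -0.002, 0.383], [0, 0, 0]],
    [1, [0.002, -0.002, 0.383], [0, 0, 0]],
    [1, [0.002, -0.002, 0.383], [0, 0, 0]],
    [1, [0.002, -0.002, 0.383], [0, 0, 0]],
    [1, [0.002, -0.002, 0.383], [0, 0, 0]],
    [1, [0.002, -0.002, 0.383], [0, 0, 0]]
  ]
}}

```text
time_s: 21.8
tool_pos: [463.6, 120.7, 117.3]
ee_rot: [[0.197, 0.98, 0.0], [0.98, -0.197, 0.0], [0.0, 0.0, -1.0]]
contact_force: [-1.2, 0.3, 0.6]
grip_width: 0.409
grasp_force: 29.9
```

Request:
{"method": "apply_moves", "body": {
  "targets": [
    [1, [0, 0, 0], [0, 0, 0]],
    [1, [0, 0, 0], [0, 0, 0]],
    [1, [0, 0, -0.03], [0, 0, 0]],
    [1, [0, 0, -0.1], [0, 0, 0]],
    [1, [0, 0, -0.2], [0, 0, 0]],
    [1, [0, 0, -0.3], [0, 0, 0]],
    [1, [0, 0, -0.4], [0, 0, 0]],
    [1, [0, 0, -0.5], [0, 0, 0]],
    [1, [0, 0, -0.6], [0, 0, 0]],
    [1, [0, 0, -0.6], [0, 0, 0]],
    [1, [0, 0, -0.6], [0, 0, 0]]
  ]
}}

```text
time_s: 23.18
tool_pos: [463.0, 120.6, 296.1]
ee_rot: [[0.197, 0.98, -0.001], [0.98, -0.197, -0.0], [-0.0, -0.001, -1.0]]
contact_force: [0.1, 0.6, -0.7]
grip_width: 0.404
grasp_force: 29.9
```

```bash
python3 -c "
from h import *
x,y,t=J['S']; go(x,y,297,t)"
```

```text
t 23.175 shift [-0.3967  0.7064 -0.0041] turn z -0.2371 | F [ 0.1  0.6 -0.7] tilt [-0.001 -0.   ] w 0.4042508754639565
```

Request:
{"method": "apply_moves", "body": {
  "targets": [
    [1, [-0.04, 0.07, 0], [0, 0, -0.03]],
    [1, [-0.09, 0.16, 0], [0, 0, -0.06]],
    [1, [-0.15, 0.26, 0], [0, 0, -0.1]],
    [1, [-0.2, 0.36, 0], [0, 0, -0.14]],
    [1, [-0.26, 0.46, 0], [0, 0, -0.18]],
    [1, [-0.31, 0.56, 0], [0, 0, -0.21]],
    [1, [-0.36, 0.64, 0], [0, 0, -0.237]],
    [1, [-0.39, 0.69, 0], [0, 0, -0.237]],
    [1, [-0.397, 0.706, 0], [0, 0, -0.237]],
    [1, [-0.397, 0.706, 0], [0, 0, -0.237]],
    [1, [-0.397, 0.706, 0], [0, 0, -0.237]]
  ]
}}

```text
time_s: 24.55
tool_pos: [647.4, -37.1, 296.8]
ee_rot: [[-0.174, 0.985, -0.001], [0.985, 0.174, 0.0], [0.0, -0.001, -1.0]]
contact_force: [0.4, 0.1, -1.5]
grip_width: 0.404
grasp_force: 29.9
```

```bash
python3 -c "
from h import *
x,y,t=J['S']; go(x,y,147,t)"
```

```text
t 24.55 shift [-2.400e-03  1.000e-04  4.995e-01] turn z 0.0003 | F [ 0.4  0.1 -1.5] tilt [-0.001  0.   ] w 0.4042993452334551
```

Request:
{"method": "apply_moves", "body": {
  "targets": [
    [1, [-0.002, 0, 0.07], [0, 0, 0]],
    [1, [-0.002, 0, 0.16], [0, 0, 0]],
    [1, [-0.002, 0, 0.25], [0, 0, 0]],
    [1, [-0.002, 0, 0.32], [0, 0, 0]],
    [1, [-0.002, 0, 0.38], [0, 0, 0]],
    [1, [-0.002, 0, 0.43], [0, 0, 0]],
    [1, [-0.002, 0, 0.475], [0, 0, 0]],
    [1, [-0.002, 0, 0.5], [0, 0, 0]],
    [1, [-0.002, 0, 0.5], [0, 0, 0]]
  ]
}}

```text
time_s: 25.68
tool_pos: [647.7, -38.3, 146.7]
ee_rot: [[-0.173, 0.985, -0.001], [0.985, 0.173, 0.0], [0.0, -0.001, -1.0]]
contact_force: [0.6, 0.3, -2.0]
grip_width: 0.404
grasp_force: 29.9
```

Request:
{"method": "apply_moves", "body": {
  "targets": [
    [1, [0, 0, 0.01], [0, 0, 0]],
    [1, [0, 0, 0.02], [0, 0, 0]],
    [1, [0, 0, 0.025], [0, 0, 0]],
    [1, [0, 0, 0.025], [0, 0, 0]]
  ]
}}

```text
time_s: 26.18
tool_pos: [647.9, -38.3, 139.6]
ee_rot: [[-0.174, 0.985, -0.0], [0.985, 0.174, 0.0], [0.0, -0.0, -1.0]]
contact_force: [0.0, -0.5, -0.2]
grip_width: 0.407
grasp_force: 29.9
```

Request:
{"method": "apply_moves", "body": {
  "targets": [
    [1, [0, 0, 0.008], [0, 0, 0]],
    [1, [0, 0, 0.016], [0, 0, 0]],
    [1, [0, 0, 0.024], [0, 0, 0]],
    [1, [0, 0, 0.024], [0, 0, 0]]
  ]
}}

```text
time_s: 26.68
tool_pos: [647.8, -38.3, 132.1]
ee_rot: [[-0.174, 0.985, -0.001], [0.985, 0.174, 0.0], [0.0, -0.001, -1.0]]
contact_force: [0.5, -0.1, -0.7]
grip_width: 0.407
grasp_force: 29.9
```

Request:
{"method": "apply_moves", "body": {
  "targets": [
    [1, [0, 0, 0.008], [0, 0, 0]],
    [1, [0, 0, 0.016], [0, 0, 0]],
    [1, [0, 0, 0.024], [0, 0, 0]],
    [1, [0, 0, 0.024], [0, 0, 0]]
  ]
}}

```text
time_s: 27.18
tool_pos: [648.1, -38.4, 125.5]
ee_rot: [[-0.174, 0.985, 0.0], [0.985, 0.174, -0.0], [-0.0, 0.0, -1.0]]
contact_force: [0.1, -0.1, 1.7]
grip_width: 0.401
grasp_force: 29.9
```

Request:
{"method": "apply_moves", "body": {
  "targets": [
    [1, [0, 0, 0.007], [0, 0, 0]],
    [1, [0, 0, 0.007], [0, 0, 0]],
    [1, [0, 0, 0.007], [0, 0, 0]]
  ]
}}

```text
time_s: 27.55
tool_pos: [648.2, -38.4, 124.1]
ee_rot: [[-0.174, 0.985, 0.0], [0.985, 0.174, -0.0], [-0.0, 0.0, -1.0]]
contact_force: [-2.6, 0.5, 5.5]
grip_width: 0.404
grasp_force: 29.9
```

Contact confirmed. I release and rise.

Request:
{"method": "apply_moves", "body": {
  "targets": [
    [1, [0, 0, -0.005], [0, 0, 0]],
    [1, [0, 0, -0.005], [0, 0, 0]],
    [0, [0, 0, -0.005], [0, 0, 0]],
    [0, [0, 0, -0.005], [0, 0, 0]],
    [0, [0, 0, -0.005], [0, 0, 0]],
    [0, [0, 0, -0.005], [0, 0, 0]],
    [0, [0, 0, -0.005], [0, 0, 0]],
    [0, [0, 0, -0.1], [0, 0, 0]],
    [0, [0, 0, -0.2], [0, 0, 0]],
    [0, [0, 0, -0.32], [0, 0, 0]],
    [0, [0, 0, -0.4], [0, 0, 0]],
    [0, [0, 0, -0.4], [0, 0, 0]]
  ]
}}

```text
time_s: 29.05
tool_pos: [649.3, -38.6, 245.8]
ee_rot: [[-0.174, 0.985, 0.005], [0.985, 0.174, -0.001], [-0.002, 0.005, -1.0]]
contact_force: [0.6, -0.4, -1.1]
grip_width: 1.0
grasp_force: 0.0
```

```bash
python3 -c "
from h import *
x,y,t=H['R']; go(x,y,237,t)"
```

```text
t 29.05 shift [ 0.8795 -0.4707  0.0254] turn z 0.111 | F [ 0.6 -0.4 -1.1] tilt [ 0.005 -0.001] w 1.000047317299997
```

Request:
{"method": "apply_moves", "body": {
  "targets": [
    [0, [0.88, -0.47, 0.025], [0, 0, 0.111]],
    [0, [0.88, -0.47, 0.025], [0, 0, 0.111]],
    [0, [0.88, -0.47, 0.025], [0, 0, 0.111]],
    [0, [0.88, -0.47, 0.025], [0, 0, 0.111]],
    [0, [0.88, -0.47, 0.025], [0, 0, 0.111]],
    [0, [0.88, -0.47, 0.025], [0, 0, 0.111]],
    [0, [0.88, -0.47, 0.025], [0, 0, 0.111]],
    [0, [0.88, -0.47, 0.025], [0, 0, 0.111]]
  ]
}}

```text
time_s: 30.05
tool_pos: [464.0, 196.2, 235.2]
ee_rot: [[0.001, 1.0, -0.001], [1.0, -0.001, -0.0], [-0.0, -0.001, -1.0]]
contact_force: [0.1, 0.1, -0.5]
grip_width: 1.001
grasp_force: 0.0
```

```bash
python3 -c "
from h import *
x,y,t=H['R']; go(x,y,117,t)
c=read_camera('top'); cv2.imwrite('pics/t5.png',c['pixels'][...,::-1])"
```

```text
t 30.05 shift [0.0018 0.0021 0.3941] turn z -0.0009 | F [ 0.1  0.1 -0.5] tilt [-0.001 -0.   ] w 1.000508225740806
```

View pics/t5.png

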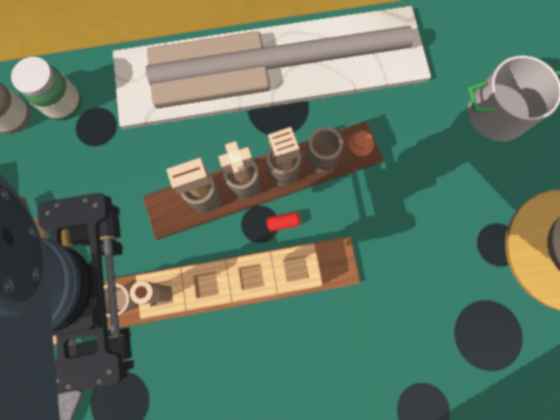

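Three stamps stand in the jars at (188,175), (235,158) and (284,142). The round (142,292) remains. I descend and grip.

Request:
{"method": "apply_moves", "body": {
  "targets": [
    [0, [0.002, 0.002, 0.09], [0, 0, 0]],
    [0, [0.002, 0.002, 0.19], [0, 0, 0]],
    [0, [0.002, 0.002, 0.29], [0, 0, 0]],
    [0, [0.002, 0.002, 0.36], [0, 0, 0]],
    [0, [0.002, 0.002, 0.394], [0, 0, 0]],
    [0, [0.002, 0.002, 0.394], [0, 0, 0]],
    [1, [0.002, 0.002, 0.394], [0, 0, 0]],
    [1, [0.002, 0.002, 0.394], [0, 0, 0]],
    [1, [0.002, 0.002, 0.394], [0, 0, 0]],
    [1, [0.002, 0.002, 0.394], [0, 0, 0]],
    [1, [0.002, 0.002, 0.394], [0, 0, 0]],
    [1, [0.002, 0.002, 0.394], [0, 0, 0]]
  ]
}}

```text
time_s: 31.6
tool_pos: [463.9, 197.8, 117.5]
ee_rot: [[-0.0, 1.0, 0.0], [1.0, 0.0, 0.0], [0.0, 0.0, -1.0]]
contact_force: [-0.2, -0.6, 0.1]
grip_width: 0.353
grasp_force: 30.0
```

Request:
{"method": "apply_moves", "body": {
  "targets": [
    [1, [0, 0, 0], [0, 0, 0]],
    [1, [0, 0, 0], [0, 0, 0]],
    [1, [0, 0, 0], [0, 0, 0]],
    [1, [0, 0, -0.03], [0, 0, 0]],
    [1, [0, 0, -0.1], [0, 0, 0]],
    [1, [0, 0, -0.2], [0, 0, 0]],
    [1, [0, 0, -0.3], [0, 0, 0]],
    [1, [0, 0, -0.4], [0, 0, 0]],
    [1, [0, 0, -0.5], [0, 0, 0]],
    [1, [0, 0, -0.6], [0, 0, 0]],
    [1, [0, 0, -0.6], [0, 0, 0]],
    [1, [0, 0, -0.6], [0, 0, 0]]
  ]
}}

```text
time_s: 33.1
tool_pos: [463.3, 197.7, 296.4]
ee_rot: [[-0.0, 1.0, -0.001], [1.0, 0.0, -0.0], [-0.0, -0.001, -1.0]]
contact_force: [0.8, 0.2, -1.6]
grip_width: 0.354
grasp_force: 30.0
```

```bash
python3 -c "
from h import *
x,y,t=J['R']; go(x,y,297,t)"
```

```text
t 33.1 shift [-1.0306  0.6572 -0.0027] turn z -0.1111 | F [ 0.8  0.2 -1.6] tilt [-0.001 -0.   ] w 0.35403951197769096
```

Request:
{"method": "apply_moves", "body": {
  "targets": [
    [1, [-0.06, 0.06, 0], [0, 0, -0.02]],
    [1, [-0.16, 0.15, 0], [0, 0, -0.04]],
    [1, [-0.27, 0.25, 0], [0, 0, -0.05]],
    [1, [-0.38, 0.34, 0], [0, 0, -0.06]],
    [1, [-0.49, 0.43, 0], [0, 0, -0.07]],
    [1, [-0.6, 0.51, 0], [0, 0, -0.08]],
    [1, [-0.71, 0.58, 0], [0, 0, -0.09]],
    [1, [-0.82, 0.64, 0], [0, 0, -0.1]],
    [1, [-0.9, 0.657, 0], [0, 0, -0.111]],
    [1, [-0.95, 0.657, 0], [0, 0, -0.111]],
    [1, [-0.98, 0.657, 0], [0, 0, -0.111]],
    [1, [-0.98, 0.657, 0], [0, 0, -0.111]]
  ]
}}

```text
time_s: 34.6
tool_pos: [660.7, -96.1, 297.2]
ee_rot: [[-0.173, 0.985, -0.001], [0.985, 0.173, 0.0], [0.0, -0.0, -1.0]]
contact_force: [-0.0, 0.0, -0.6]
grip_width: 0.352
grasp_force: 30.0
```

```bash
python3 -c "
from h import *
x,y,t=J['R']; go(x,y,147,t)"
```

```text
t 34.6 shift [-0.0505 -0.0092  0.5005] turn z -0.0004 | F [-0.   0.  -0.6] tilt [-0.001  0.   ] w 0.3521715182763519
```

Request:
{"method": "apply_moves", "body": {
  "targets": [
    [1, [-0.03, -0.006, 0], [0, 0, 0]],
    [1, [-0.05, -0.009, 0], [0, 0, 0]],
    [1, [-0.05, -0.009, 0.03], [0, 0, 0]],
    [1, [-0.05, -0.009, 0.11], [0, 0, 0]],
    [1, [-0.05, -0.009, 0.2], [0, 0, 0]],
    [1, [-0.05, -0.009, 0.29], [0, 0, 0]],
    [1, [-0.05, -0.009, 0.36], [0, 0, 0]],
    [1, [-0.05, -0.009, 0.42], [0, 0, 0]],
    [1, [-0.05, -0.009, 0.47], [0, 0, 0]],
    [1, [-0.05, -0.009, 0.5], [0, 0, 0]],
    [1, [-0.05, -0.009, 0.5], [0, 0, 0]]
  ]
}}

```text
time_s: 35.98
tool_pos: [660.7, -111.3, 146.9]
ee_rot: [[-0.174, 0.985, -0.001], [0.985, 0.174, 0.0], [0.0, -0.001, -1.0]]
contact_force: [0.3, -0.8, -1.2]
grip_width: 0.355
grasp_force: 30.0
```

Request:
{"method": "apply_moves", "body": {
  "targets": [
    [1, [0, 0, 0.01], [0, 0, 0]],
    [1, [0, 0, 0.02], [0, 0, 0]],
    [1, [0, 0, 0.025], [0, 0, 0]],
    [1, [0, 0, 0.025], [0, 0, 0]]
  ]
}}

```text
time_s: 36.48
tool_pos: [660.9, -111.4, 140.0]
ee_rot: [[-0.174, 0.985, -0.0], [0.985, 0.174, 0.0], [0.0, -0.0, -1.0]]
contact_force: [-0.6, 1.0, -1.1]
grip_width: 0.354
grasp_force: 30.0
```

Request:
{"method": "apply_moves", "body": {
  "targets": [
    [1, [0, 0, 0.008], [0, 0, 0]],
    [1, [0, 0, 0.016], [0, 0, 0]],
    [1, [0, 0, 0.024], [0, 0, 0]],
    [1, [0, 0, 0.024], [0, 0, 0]]
  ]
}}

```text
time_s: 36.98
tool_pos: [660.8, -111.4, 132.4]
ee_rot: [[-0.173, 0.985, -0.001], [0.985, 0.173, 0.0], [0.0, -0.001, -1.0]]
contact_force: [-0.3, -0.3, -2.0]
grip_width: 0.356
grasp_force: 30.0
```

Request:
{"method": "apply_moves", "body": {
  "targets": [
    [1, [0, 0, 0.008], [0, 0, 0]],
    [1, [0, 0, 0.016], [0, 0, 0]],
    [1, [0, 0, 0.024], [0, 0, 0]],
    [1, [0, 0, 0.024], [0, 0, 0]]
  ]
}}

```text
time_s: 37.48
tool_pos: [660.8, -111.4, 125.3]
ee_rot: [[-0.174, 0.985, -0.001], [0.985, 0.174, 0.0], [0.0, -0.0, -1.0]]
contact_force: [-0.1, -0.4, -0.6]
grip_width: 0.354
grasp_force: 30.0
```

Request:
{"method": "apply_moves", "body": {
  "targets": [
    [1, [0, 0, 0.008], [0, 0, 0]],
    [1, [0, 0, 0.016], [0, 0, 0]],
    [1, [0, 0, 0.022], [0, 0, 0]],
    [1, [0, 0, 0.022], [0, 0, 0]]
  ]
}}

```text
time_s: 37.98
tool_pos: [661.6, -111.8, 120.5]
ee_rot: [[-0.174, 0.985, 0.001], [0.985, 0.174, -0.001], [-0.001, 0.001, -1.0]]
contact_force: [-2.0, 0.9, 7.6]
grip_width: 0.357
grasp_force: 30.0
```

Contact felt at 7.6 N. I ease off, release and rise.

Request:
{"method": "apply_moves", "body": {
  "targets": [
    [1, [0, 0, -0.009], [0, 0, 0]],
    [1, [0, 0, -0.009], [0, 0, 0]],
    [0, [0, 0, -0.009], [0, 0, 0]],
    [0, [0, 0, -0.009], [0, 0, 0]],
    [0, [0, 0, -0.009], [0, 0, 0]],
    [0, [0, 0, -0.009], [0, 0, 0]],
    [0, [0, 0, -0.009], [0, 0, 0]],
    [0, [0, 0, -0.1], [0, 0, 0]],
    [0, [0, 0, -0.2], [0, 0, 0]],
    [0, [0, 0, -0.36], [0, 0, 0]],
    [0, [0, 0, -0.5], [0, 0, 0]],
    [0, [0, 0, -0.5], [0, 0, 0]]
  ]
}}

```text
time_s: 39.48
tool_pos: [663.1, -112.1, 274.2]
ee_rot: [[-0.174, 0.985, 0.008], [0.985, 0.174, -0.003], [-0.004, 0.008, -1.0]]
contact_force: [0.2, 0.2, 0.6]
grip_width: 0.997
grasp_force: 0.0
```

Request:
{"method": "apply_moves", "body": {
  "targets": [
    [0, [-0.3, -0.3, 0], [0, 0, 0]],
    [0, [-0.5, -0.5, 0], [0, 0, 0]],
    [0, [-0.5, -0.5, 0], [0, 0, 0]],
    [0, [-0.5, -0.5, 0], [0, 0, 0]],
    [0, [-0.5, -0.5, 0], [0, 0, 0]],
    [0, [-0.5, -0.5, 0], [0, 0, 0]]
  ]
}}

```text
time_s: 40.22
tool_pos: [539.4, -284.4, 268.2]
ee_rot: [[-0.174, 0.985, -0.001], [0.985, 0.174, 0.001], [0.001, -0.0, -1.0]]
contact_force: [-0.4, 0.3, -0.0]
grip_width: 0.999
grasp_force: 0.0
```

```bash
python3 - <<'E'
from h import *
from scipy.ndimage import label
for n in ['top','side']:
    c=read_camera(n); cv2.imwrite(f'pics/{n}6.png',c['pixels'][...,::-1])
    P=cloud(c)
    for k,(x,y,_) in J.items():
        m=(abs(P[...,0]-x)<35)&(abs(P[...,1]-y)<35)&(P[...,2]>145)&(P[...,2]<190)
        q=P[m]
        if len(q)<50: print(k,len(q)); continue
        zt=np.percentile(q[:,2],80); q=q[abs(q[:,2]-zt)<4]
        A=np.c_[q[:,:2],np.ones(len(q))]; s=np.linalg.lstsq(A,q[:,2],rcond=None)[0]
        r=cv2.minAreaRect(q[:,:2].astype(np.float32)); print(n,k,round(zt),np.round(np.array(r[0])-[x,y],1),np.round(r[1],1),"slope",s[:2].round(3))
E
```

```text
top O 170 [ 0.4 -0.1] [31.  52.2] slope [0.004 0.004]
top P 164 [1.3 0.4] [42.1 42.8] slope [-0.005  0.001]
top S 161 [ 1.  -0.8] [36.6 36.1] slope [-0.002 -0.001]
top R 158 [ 0.5 -0.5] [30.6 30.6] slope [ 0.004 -0.003]
side O 170 [ 0.5 -2.5] [31.  54.3] slope [ 0.017 -0.01 ]
side P 165 [ 1.3 -1.1] [43.9 42.9] slope [ 0.016 -0.024]
side S 162 [ 0.5 -2.2] [36.2 38.2] slope [ 0.015 -0.025]
side R 158 [ 0.2 -1.7] [30.7 30.2] slope [ 0.034 -0.052]
```

View pics/side6.png

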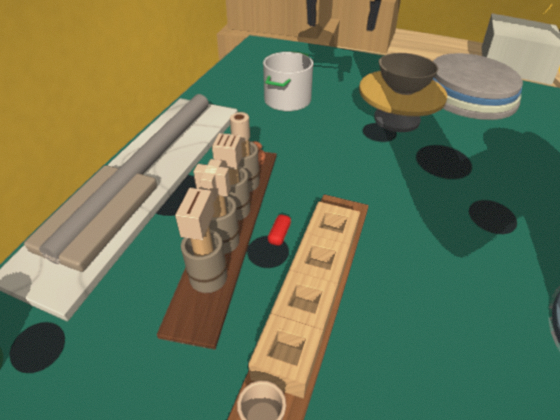

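All four stamps stand upright and centred in the jars: oblong (197,215), plus (212,185), square (229,155), round (240,130). The arm is clear.

```bash
python3 -c "
from rig import *
print(job_done())"
```

```text
the job is handed in; nothing more can be done
None
```

All four stamps stand upright in the jars in reverse order (left to right: oblong, plus, square, round), each lowered until contact was felt; the job is handed in and the verdict wasn't shown.

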